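Lift the small cheese off the portion scale with tongs

ROBOT

A 6-joint arm with a two-finger parallel gripper is mounted at the origin on the work surface. World frame = base frame: x ahead of the robot, y to its left, z up, the work surface at z = 0. Lengths are in m, angles in rad, forces in N, time in s.
With the tool pointing down it reaches from about 0.35 to 0.925 m from the base axis. Payload 6.4 kg.
Tool frame: the origin (TCP) lies midway between the tips of the shut fingers; the grasp point (between the pads) lies 19 mm behind it (ctrl.pinch_z is the y of the grasp point in the tool frame, in m); y points along the fingers, x is the direction in which the jaws open and shut, and the axes are right-handed (so a half turn about y gives the same grasp; the last joint's range is limited). The gripper opens to 85 mm and grips with 20 to 120 N. Pads are 22 mm wide; open, the fingers measure 114 mm over their backs; the gripper's body (76 mm by 85 mm) begins 54 mm behind the grasp point. The pads swing forward as they close: fully open they stand 13 mm farther back than shut.
Start: joints at [1.049, 0.245, 1.558, -0, 1.339, -0.174], TCP at [0.222, 0.611, 0.231] pointing down, gripper open.
Joint ranges: [-3.13, 3.13], [-1.02, 2.26], [0.13, 2.54], [-0.95, 4.09], [0.21, 2.88], [-2.74, 2.74]. Speed limits (rad/s): [2.57, 2.57, 3.14, 3.14, 3.14, 3.14].

INTERFACE

Orientations are given as a unit quaternion [x, y, z, w].
In Python, from bench import telemetry, vision, sign_off, ctrl gives the robot as it stands.
- The arm moves only by the shell command python3 -m pendant 'ROWS' [FORCE]. ROWS is JSON, a list of rows, each an object of numbers: "tx", "ty", "tz": the shift along the tool's x, y, z in mm; "spin": the turn about the tool's y in degrees; "fingers": the finger opening in mm, from 0 to 85.4. A call has 1 to 10 rows; each row shifts and turns the commanded pose from where the row before left it, along the tool's axes as they then stand; what a row does not reach is not made up. A row lasts 1/12 s, in which the tool goes at most 41.7 mm and 7.16 degrees, less where a joint would pass 70% of its speed; a pose out of reach is approached as far as the arm can. A call with a gripper value outside its range is refused whole. The fingers move at their own pace and stop on an object; FORCE is the grip in N (left out, the last holds). Time passes only in rows, so rows that do not move let the fingers close. It gives the time, the measured TCP pose, the force and the opening at its end, in the units of the state.
- telemetry.get_obs(): the state, without advancing time (a new reading comes with each control period).
- vision.capture(name): name is "scene" or "top" or "wrist"; returns a dict with "img" (400x640x3 uint8, blue, green, red), "range_z" (400x640 float32, m along the optical axis (not along the pixel's ray), 0 where there is no reading), "intrinsics" (3x3 intrinsics, pixels), "origin" and "orientation" of the camera in the world. Camera axes: x right, y down, z forward; pixel columns grow to the right and rows downward; lengths in m; the calibration is good to about 2 mm. The wrist camera is an equidistant fisheye: a pixel r from the principal point sees the ray r / f radians off the axis. A picture is of the moment at which its call begins.
- sign_off(): hands the job in, once; it reports no verdict.
The state is a dict: "time": time; "q": joint angles; "qd": joint speeds; "effort": joint torques, N m; "ee_pos": TCP position; "eef_rot": TCP orientation; "wrist_force": force on the tool from outside, world axes, zero at the start; "wrist_torque": the same for the moment, N m; "opening": opening from 0.0 (shut) to 1.0 (fully open).
Only numpy, scipy, OpenCV 4.12 (cv2) and the standard library are available. Lean on these libraries where they do the work, as an engineer would, in place of code of your own. Each camera call takes 0.05 s, during which the arm holds its last target.

TASK

The scale has to be zeroed: take the tongs from their rest, close them on the small round cheese that stands on the portion scale, and lift the cheese about 10 cm straight up off the scale. Touch the cheese only with the tongs, do not let it fall off the scale or out of the tongs on to the table, and leave the other things on the table where they are. Finish while still holding it there: keep gripping the tongs, with the cheese held still in their jaws, clear of the scale.

Things in the scene. Friction and masses are not known exactly. Their poses are not given: they have to be found in the camera images.
- tongs: Sprung steel kitchen tongs lying on their rest, 223 mm from hinge to tips, 0.15 kg. This body is the hinge knuckle, an upright cylinder 22 mm across, 26 mm high (a hanging loop behind it). Origin: centre of its underside; x along the centre line to the tips, z up. Two blades on edge, 26 mm high, 3 mm thick, run to +x, one on the +y and one on the -y side, and close together evenly when squeezed.
- tongs_grip (a point): Best place to grip across both blades: on the tongs' centre line at x = 90 mm (balance point), 13 mm above the underside. Width over the blades there: 61 mm free, 43 mm closed on the cheese, 34 mm fully closed. A spring spreads them: 4 N here when free, 5.5 N on the cheese. Held at 56 to 58 mm wide the tongs can be carried open; 15 to 30 N holds the cheese firmly.
- tongs_jaws (a point): Where the item should be: on the tongs' centre line between the hollows of the jaw ends, x = 205 mm, 13 mm above the underside. Jaw ends span x = 187 to 223 mm. The gap between them is 80 mm at its narrowest when free and changes 2.3 times as fast as the width at the grip. Axes as tongs.
- tongs_left: The +y blade of the tongs with its jaw end. Origin on its hinge, at x = 0, y = 8 mm of the tongs' frame; its axes match the tongs' when free and it turns by up to 0.15 rad about z towards the other blade (0.10 rad on the cheese).
- tongs_right: The -y blade of the tongs with its jaw end, the mirror image of the other; origin on its hinge at x = 0, y = -8 mm of the tongs' frame.
- rest: Fixed black plastic tongs rest: a 210 x 90 mm plate 3 mm thick with two cross bars whose tops are 20 mm above the table; the tongs lie on the bars. Origin on the table under the tongs' best grip place; x points along the tongs towards the tips. The bars (12 mm wide) are at x = -60 and x = 75 mm, so fingers have free room between them.
- cheese: The small round cheese with pale rind, a flat-topped drum 50 mm in diameter and 36 mm high with rounded edges, standing on the scale's platter. Origin at the centre of its underside. About 70 g.
- scale: Fixed white portion scale: housing 170 x 150 mm, 30 mm high, carrying a round steel platter 120 mm in diameter whose flat top is 45 mm above the table. Origin at the table under the centre of the platter.
- jar: Bystander: glass jar with steel lid, 52 mm diameter, 85 mm high; origin at the centre of its underside.
- deli_cup: Bystander: open white plastic cup, 64 mm diameter, 50 mm high, between scale and rest; origin at the centre of its underside.
- big_cheese0: Bystander: large round cheese, 86 mm diameter, 50 mm high, on the table; origin at the centre of its underside.
- big_cheese1: Bystander: a second large round cheese of the same size, on the table; origin at the centre of its underside.
- sauce: Bystander: brown sauce bottle, 60 mm diameter, 160 mm high; origin at the centre of its underside.
- milk: Bystander: white milk bottle, 72 mm diameter, 170 mm high; origin at the centre of its underside.

How it is judged:
On the way, in this order (a step that is already met when the one before it is completed fails the run):
1. the tongs are lifted off their rest by the gripper, the cheese still standing on the scale (height (world z) of tongs above 0.035 m and contact force between the fingers and tongs above 0.5 N and contact force between tongs and rest below 0.05 N and contact force between cheese and scale above 0.1 N), for 0.2 s.
2. both jaws of the tongs bear on the cheese while it is on the scale (contact force between each of tongs_left, tongs_right and cheese above 0.3 N and height (world z) of cheese below 0.08 m), for 0.1 s.
At the end, for the whole second after the job is handed in: Gripper holds the tongs; both jaws press on the cheese (over 0.3 N each); its underside is over 105 mm above the table, within 120 mm sideways of the scale's centre, slower than 0.03 m/s; cheese and tongs touch neither scale nor rest; bystanders moved under 30 mm (height (world z) of cheese above 0.105 m and horizontal distance between cheese and scale below 0.12 m and contact force between each of tongs_left, tongs_right and cheese above 0.3 N and contact force between the fingers and tongs above 0.5 N and contact force between each of cheese, tongs and scale below 0.05 N and contact force between tongs and rest below 0.05 N and linear speed of cheese below 0.03 m/s and distance of each of jar, deli_cup, big_cheese0, big_cheese1, sauce, milk from where it was at the start of the episode below 0.03 m); the arm keeps its last pose, push and grip.
It fails at once if the gripper or arm touches the cheese (contact force between any of the fingers, the arm and cheese above 0.3 N).
It fails at once if the cheese falls off the scale or is dropped (height (world z) of cheese below 0.038 m).
It fails at once if another thing on the table is disturbed by more than 30 mm (distance of any of jar, deli_cup, big_cheese0, big_cheese1, sauce, milk from where it was at the start of the episode above 0.03 m).
It also fails if it takes over 43 s, if anything falls off the work surface, if the arm or the gripper's body presses on something with over 40 N, if the wrist force passes 120 N, or if a joint passes its speed limit or range.

## Working session

There is one attempt and no reset: what is moved stays moved. The work goes in short steps, Python scripts to look and compute and a shell command to move; the robot and the scene stay as the last step left them, time stands still between calls to the robot, and variables do not carry over. Pictures are saved under pics/ and viewed, and the job is handed in when it is done.

```bash
ls; mkdir -p pics; python3 - <<'E'
from bench import telemetry, vision, ctrl
import cv2,numpy as np
o=telemetry.get_obs();print(o)
print(ctrl.pinch_z)
for n in("scene","top"):
    c=vision.capture(n);cv2.imwrite(f"pics/{n}0.png",c["img"]);print(n,c["intrinsics"],c["origin"],c["orientation"])
    np.savez(f"{n}0.npz",**c)
E
```

```text
pics
{'time': 0.0, 'q': array([ 1.04890190e+00,  2.45837497e-01,  1.55901848e+00,  3.46345835e-06,
        1.33874832e+00, -1.74105455e-01]), 'qd': array([-0.00055515, -0.00134017, -0.00020833, -0.0009358 ,  0.00098499,
        0.00016497]), 'effort': array([ 1.67733811e-03, -4.29500628e+01, -3.26131761e+01, -3.68731571e-05,
        5.23663679e-03,  6.06670042e-06]), 'ee_pos': array([0.22124029, 0.61058098, 0.23016297]), 'eef_rot': array([ 0.57926896,  0.4053043 , -0.40659384, -0.5786686 ]), 'wrist_force': array([ 0.76637101,  0.31666687, -0.84904555]), 'wrist_torque': array([ 0.01609691, -0.02181582,  0.00285986]), 'opening': 1.0001464298507072}
-0.0187
scene [[520.71828021   0.         315.74852539]
 [  0.         520.71828021 198.69526759]
 [  0.           0.           1.        ]] [ 1.61118157 -0.33917997  1.21180511] [ 0.7606058   0.54240369 -0.20927175 -0.2889332 ]
top [[392.48779648   0.         316.73845738]
 [  0.         392.48779648 202.48141186]
 [  0.           0.           1.        ]] [ 0.5385699  -0.00330663  1.40515461] [-0.70633692  0.70744039 -0.01931052  0.01559999]
```

View pics/scene0.png

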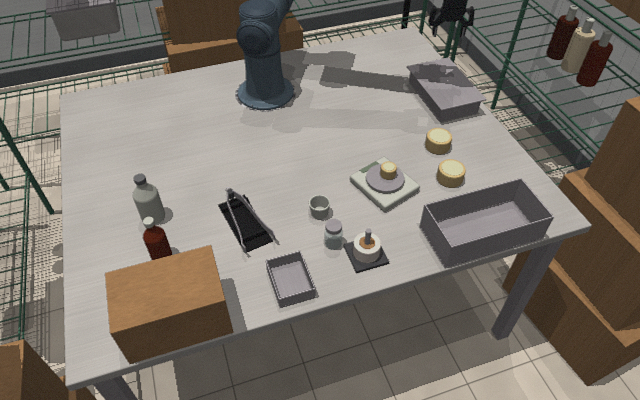

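View pics/top0.png

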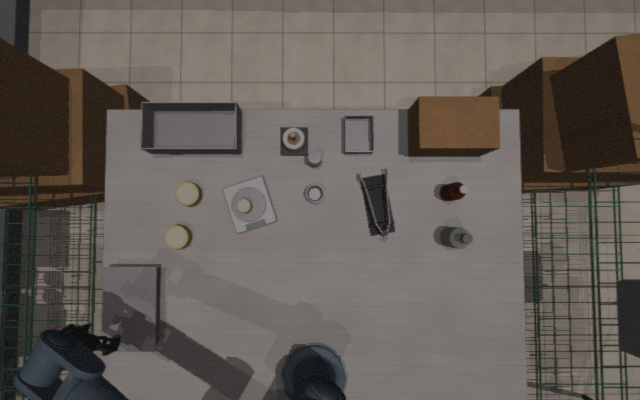

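The top view shows the tongs on the black rest around (376,205) with the hinge near (385,237). The scale is at about (250,205), the cheese at (243,206), the cup at (314,194) and the jar at (314,158). I'll zoom in next.

```bash
cat > h.py <<'E'
import numpy as np,cv2
from scipy.spatial.transform import Rotation as R
def ray(c,u,v):
    K=c["intrinsics"];d=np.array([(u-K[0,2])/K[0,0],(v-K[1,2])/K[1,1],1.]);return R.from_quat(c["orientation"]).apply(d)
def onz(c,u,v,z):
    d=ray(c,u,v);o=c["origin"];return o+d*(z-o[2])/d[2]
def proj(c,p):
    q=R.from_quat(c["orientation"]).inv().apply(np.asarray(p)-c["origin"]);K=c["intrinsics"];return q[0]/q[2]*K[0,0]+K[0,2],q[1]/q[2]*K[1,1]+K[1,2]
E
python3 - <<'E'
from h import *
c=dict(np.load("top0.npz"))
for n,(a,b,w,h) in dict(a=(345,155,66,90),b=(210,165,72,75)).items():
    cv2.imwrite(f"pics/crop{n}.png",cv2.resize(c["img"][b:b+h,a:a+w],None,fx=6.5,fy=6.5,interpolation=cv2.INTER_CUBIC))
s=dict(np.load("scene0.npz"))
cv2.imwrite("pics/cropc.png",cv2.resize(s["img"][140:260,200:440],None,fx=3.3,fy=3.3,interpolation=cv2.INTER_CUBIC))
E
```

```text
(no output)
```

View pics/cropa.png

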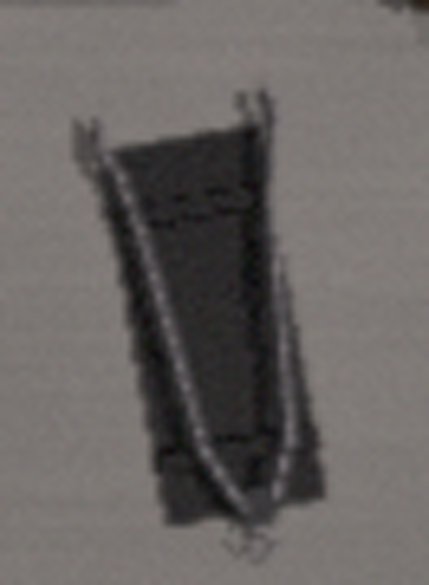

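View pics/cropb.png

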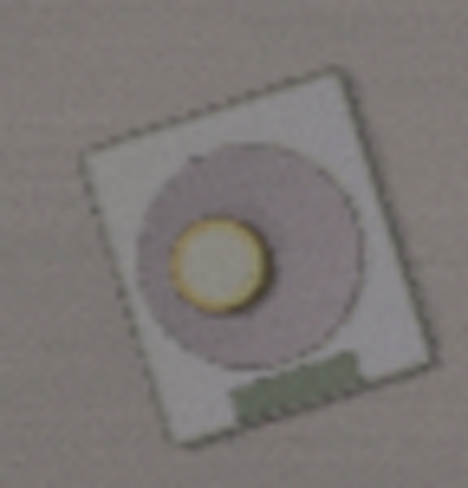

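View pics/cropc.png

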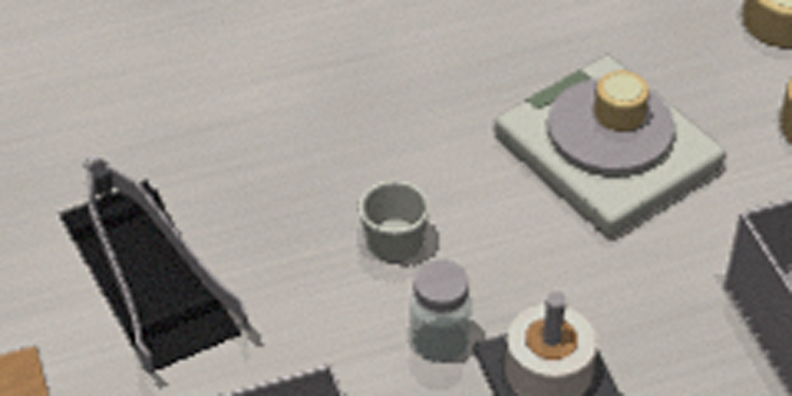

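```bash
python3 - <<'E'
from h import *
c=dict(np.load("top0.npz"))
img=c["img"].astype(int);g=img.sum(2)/3
sub=np.zeros(g.shape,np.uint8);sub[160:245,345:410]=(g[160:245,345:410]<55)*255
sub=cv2.morphologyEx(sub,cv2.MORPH_CLOSE,np.ones((5,5)))
cn=max(cv2.findContours(sub,0,1)[0],key=cv2.contourArea)
box=cv2.boxPoints(cv2.minAreaRect(cn));print("box",box.tolist())
P=np.array([onz(c,*b,.003)[:2] for b in box]);print(P,P.mean(0),np.linalg.norm(P-np.roll(P,1,0),axis=1))
for i in range(4):
    d=P[i]-P[i-1];print(np.degrees(np.arctan2(d[1],d[0])))
# hinge
for nm,(x,y),z in [("hinge",(255,508),.046),("tipL",(88,150),.046),("tipR",(258,110),.046)]:
    print(nm,onz(c,345+(x+.5)/6.5-.5,155+(y+.5)/6.5-.5,z))
hsv=cv2.cvtColor(c["img"],cv2.COLOR_BGR2HSV)
f=lambda x,y:(210+(x+.5)/6.5-.5,165+(y+.5)/6.5-.5)
print("cheese",onz(c,*f(219,264),.081));print("plat",onz(c,*f(250,256),.045))
print("cheese edges",onz(c,*f(170,264),.07),onz(c,*f(268,264),.07))
for nm,uv,z in [("cup",(314.5,194),.05),("jar",(314.5,157.5),.085),("bc0",(188,194),.05),("bc1",(177.5,237),.05),("steelpot",(293.5,139),.05)]:print(nm,onz(c,*uv,z))
for nm,p in dict(tipsend=(345+85/6.5,155+125/6.5)).items():print(nm,onz(c,*p,.046))
E
```

```text
box [[359.34613037109375, 178.73077392578125], [384.34613037109375, 173.73077392578125], [395.84613037109375, 231.23077392578125], [370.84613037109375, 236.23077392578125]]
[[ 0.69299533 -0.16381829]
 [ 0.71093643 -0.25382577]
 [ 0.50475486 -0.29278951]
 [ 0.48713804 -0.20338036]] [ 0.59895616 -0.22845348] [0.20962438 0.09177816 0.20983092 0.09112819]
10.878584768933731
-78.72703740080956
-169.29857196980987
101.14654201960764
hinge [ 0.50069426 -0.24218935  0.046     ]
tipL [ 0.69202783 -0.15463693  0.046     ]
tipR [ 0.71346023 -0.24595458  0.046     ]
cheese [0.59519841 0.23755197 0.081     ]
plat [0.6009833  0.22761848 0.045     ]
cheese edges [0.59570645 0.2651676  0.07      ] [0.59563122 0.21393293 0.07      ]
cup [ 0.63492899 -0.00277981  0.05      ]
jar [ 0.75634113 -0.00296788  0.085     ]
bc0 [0.63550558 0.43424151 0.05      ]
bc1 [0.48747646 0.46811206 0.05      ]
steelpot [0.82707121 0.07010755 0.05      ]
tipsend [ 0.70399726 -0.1545855   0.046     ]
```

```bash
cat >> h.py <<'E'
from bench import telemetry
def plan(pos,head):
    """delta to place TCP at pos with tool x across heading(deg); prints tool-axis mm, spin"""
    o=telemetry.get_obs();Rm=R.from_quat(o["eef_rot"]).as_matrix()
    yaw=np.degrees(np.arctan2(Rm[1,0],Rm[0,0]))
    sp=((head+90-yaw)+90)%180-90
    print("t",o["time"],"ee",o["ee_pos"].round(4),"open",round(o["opening"],3),"F",o["wrist_force"].round(1),"q",o["q"].round(2))
    print("axes x,y,z",Rm.T.round(3).tolist(),"xyaw",yaw.round(1))
    print("delta tool mm (current axes)",(Rm.T@(np.array(pos)-o["ee_pos"])*1000).round(1),"yaw change world",sp.round(2),"=> spin",(-sp).round(2))
    R2=R.from_euler('z',sp,degrees=True).as_matrix()@Rm
    print("delta tool mm (axes after spin)",(R2.T@(np.array(pos)-o["ee_pos"])*1000).round(1))
E
python3 -c "
from h import *
plan([.599,-.2285,.15],11)"
```

```text
t 0.1 ee [0.2213 0.6106 0.2303] open 1.0 F [ 0.1 -0.1  0.3] q [ 1.05  0.25  1.56 -0.    1.34 -0.17]
axes x,y,z [[0.341, 0.94, -0.002], [-0.001, -0.002, -1.0], [-0.94, 0.341, 0.0]] xyaw 70.1
delta tool mm (current axes) [-660.    81.2 -641.1] yaw change world 30.93 => spin -30.93
delta tool mm (axes after spin) [-895.6   81.8 -210.7]
```

```bash
python3 -m pendant '[{"spin":-6.2,"fingers":85},{"spin":-6.2},{"spin":-6.2},{"spin":-6.2},{"spin":-6.1},{"tx":-35,"tz":-8},{"tx":-35,"tz":-8},{"tx":-35,"tz":-8},{"tx":-35,"tz":-8},{"tx":-35,"tz":-8}]' && python3 -m pendant '[{"tx":-35,"tz":-8},{"tx":-35,"tz":-8},{"tx":-35,"tz":-8},{"tx":-35,"tz":-8},{"tx":-35,"tz":-8},{"tx":-35,"tz":-8},{"tx":-35,"tz":-8},{"tx":-35,"tz":-8},{"tx":-35,"tz":-8},{"tx":-35,"tz":-8}]' && python3 -m pendant '[{"tx":-35,"tz":-8},{"tx":-35,"tz":-8},{"tx":-35,"tz":-8},{"tx":-35,"tz":-8},{"tx":-35,"tz":-8},{"tx":-35,"tz":-8},{"tx":-35,"tz":-8},{"tx":-35,"tz":-8},{"tx":-35,"tz":-8},{}]'
python3 -c "
from h import *
plan([.599,-.2285,.15],11)"
```

```text
t 0.1 ee [0.2213 0.6106 0.2303] open 1.0 F [ 0.1 -0.1  0.3] q [ 1.05  0.25  1.56 -0.    1.34 -0.17]
axes x,y,z [[0.341, 0.94, -0.002], [-0.001, -0.002, -1.0], [-0.94, 0.341, 0.0]] xyaw 70.1
delta tool mm (current axes) [-660.    81.2 -641.1] yaw change world 30.93 => spin -30.93
delta tool mm (axes after spin) [-895.6   81.8 -210.7]$[0]: bad value
```

```bash
python3 -m pendant '[{"tx":0,"ty":0,"tz":0,"spin":-6.2,"fingers":85},{"tx":0,"ty":0,"tz":0,"spin":-6.2,"fingers":85}]'; python3 -m pendant --help | head -20
```

```text
time: 0.27
ee_pos: [0.2213, 0.6108, 0.2306]
eef_rot: [0.531, 0.467, -0.468, -0.53]
wrist_force: [-0.1, -0.8, -0.4]
opening: 0.998invalid input: not JSON, or not a number
```

```bash
python3 -m pendant '[{"tx":0,"ty":0,"tz":0,"spin":-6.2,"fingers":85},{"tx":0,"ty":0,"tz":0,"spin":-6.2,"fingers":85},{"tx":0,"ty":0,"tz":0,"spin":-6.1,"fingers":85},{"tx":-35,"ty":0,"tz":-8,"spin":0,"fingers":85},{"tx":-35,"ty":0,"tz":-8,"spin":0,"fingers":85},{"tx":-35,"ty":0,"tz":-8,"spin":0,"fingers":85},{"tx":-35,"ty":0,"tz":-8,"spin":0,"fingers":85},{"tx":-35,"ty":0,"tz":-8,"spin":0,"fingers":85},{"tx":-35,"ty":0,"tz":-8,"spin":0,"fingers":85},{"tx":-35,"ty":0,"tz":-8,"spin":0,"fingers":85}]' && python3 -m pendant '[{"tx":-35,"ty":0,"tz":-8,"spin":0,"fingers":85},{"tx":-35,"ty":0,"tz":-8,"spin":0,"fingers":85},{"tx":-35,"ty":0,"tz":-8,"spin":0,"fingers":85},{"tx":-35,"ty":0,"tz":-8,"spin":0,"fingers":85},{"tx":-35,"ty":0,"tz":-8,"spin":0,"fingers":85},{"tx":-35,"ty":0,"tz":-8,"spin":0,"fingers":85},{"tx":-35,"ty":0,"tz":-8,"spin":0,"fingers":85},{"tx":-35,"ty":0,"tz":-8,"spin":0,"fingers":85},{"tx":-35,"ty":0,"tz":-8,"spin":0,"fingers":85},{"tx":-35,"ty":0,"tz":-8,"spin":0,"fingers":85}]'
python3 -c "
from h import *
plan([.599,-.2285,.15],11)"
```

```text
time: 1.1
ee_pos: [0.3232, 0.3795, 0.2308]
eef_rot: [-0.45, -0.545, 0.546, 0.45]
wrist_force: [0.6, 0.8, -0.4]
opening: 0.995
time: 1.93
ee_pos: [0.4684, 0.0511, 0.231]
eef_rot: [-0.45, -0.545, 0.545, 0.45]
wrist_force: [0.7, 0.2, -0.1]
opening: 0.994
t 1.9333 ee [0.4684 0.0511 0.231 ] open 0.994 F [ 0.7  0.2 -0.1] q [-0.13 -0.19  2.    0.    1.33 -1.89]
axes x,y,z [[-0.19, 0.982, 0.0], [-0.0, 0.0, -1.0], [-0.982, -0.19, 0.0]] xyaw 101.0
delta tool mm (current axes) [-299.3   81.   -75.1] yaw change world 0.04 => spin -0.04
delta tool mm (axes after spin) [-299.4   81.   -74.9]
```

```bash
python3 -m pendant '[{"tx":-37,"ty":0,"tz":-9.4,"spin":0,"fingers":85},{"tx":-37,"ty":0,"tz":-9.4,"spin":0,"fingers":85},{"tx":-37,"ty":0,"tz":-9.4,"spin":0,"fingers":85},{"tx":-37,"ty":0,"tz":-9.4,"spin":0,"fingers":85},{"tx":-37,"ty":0,"tz":-9.4,"spin":0,"fingers":85},{"tx":-37,"ty":0,"tz":-9.4,"spin":0,"fingers":85},{"tx":-37,"ty":0,"tz":-9.4,"spin":0,"fingers":85},{"tx":-37,"ty":0,"tz":-9.2,"spin":0,"fingers":85},{"tx":-3,"ty":0,"tz":0,"spin":0,"fingers":85},{"tx":0,"ty":0,"tz":0,"spin":0,"fingers":85}]'
python3 - <<'E'
from h import *
from bench import vision
plan([.599,-.2285,.012],11)
for n in ("wrist","top"):
    c=vision.capture(n);cv2.imwrite(f"pics/{n}1.png",c["img"]);np.savez(f"{n}1.npz",**c)
    if n=="wrist":print(c["intrinsics"],c["origin"],R.from_quat(c["orientation"]).as_matrix().round(3))
E
```

```text
time: 2.77
ee_pos: [0.5987, -0.2283, 0.2301]
eef_rot: [-0.45, -0.545, 0.545, 0.451]
wrist_force: [-0.9, 0.5, -0.6]
opening: 0.994
t 2.7667 ee [ 0.5987 -0.2283  0.2301] open 0.994 F [-0.9  0.5 -0.6] q [-0.54  0.23  1.58 -0.    1.33 -2.3 ]
axes x,y,z [[-0.188, 0.982, 0.001], [-0.001, 0.001, -1.0], [-0.982, -0.188, 0.001]] xyaw 100.8
delta tool mm (current axes) [ -0.5 218.1  -0.5] yaw change world 0.18 => spin -0.18
delta tool mm (axes after spin) [ -0.5 218.1  -0.5]
[[309.70691629   0.         319.02023161]
 [  0.         309.70691629 204.22932355]
 [  0.           0.           1.        ]] [ 0.52037819 -0.24380983  0.37441175] [[-0.187  0.934  0.303]
 [ 0.982  0.178  0.058]
 [ 0.001  0.308 -0.951]]
```

View pics/wrist1.png

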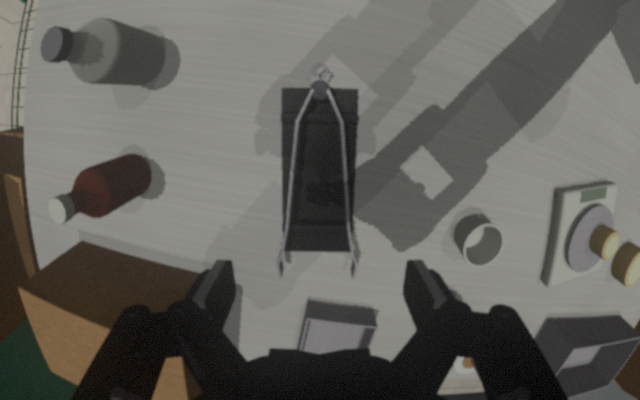

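The wrist view shows the hinge at about (321,88), the jaw ends at (281,267) and (354,268), and the open fingers at the bottom. I'll compute the tongs' axis from it.

```bash
cat >> h.py <<'E'
def fray(c,u,v):
    K=c["intrinsics"];x=(u-K[0,2])/K[0,0];y=(v-K[1,2])/K[1,1];r=np.hypot(x,y)
    s=np.sin(r)/r if r>1e-9 else 1.
    return R.from_quat(c["orientation"]).apply([x*s,y*s,np.cos(r)])
def fonz(c,u,v,z):
    d=fray(c,u,v);o=c["origin"];return o+d*(z-o[2])/d[2]
E
python3 - <<'E'
from h import *
c=dict(np.load("wrist1.npz"))
cv2.imwrite("pics/w1c.png",cv2.resize(c["img"][55:290,255:385],None,fx=2.5,fy=2.5,interpolation=cv2.INTER_CUBIC))
for uv,z in [((321,88),.046),((281,267),.046),((354,268),.046),((282,89),.003),((358,88),.003),((284,252),.003),((352,251),.003)]:print(uv,fonz(c,*uv,z).round(4))
E
```

```text
(321, 88) [ 0.5    -0.2454  0.046 ]
(281, 267) [ 0.7125 -0.254   0.046 ]
(354, 268) [ 0.6972 -0.1664  0.046 ]
(282, 89) [ 0.5065 -0.2907  0.003 ]
(358, 88) [ 0.4884 -0.2029  0.003 ]
(284, 252) [ 0.7137 -0.2546  0.003 ]
(352, 251) [ 0.6951 -0.1652  0.003 ]
```

View pics/w1c.png

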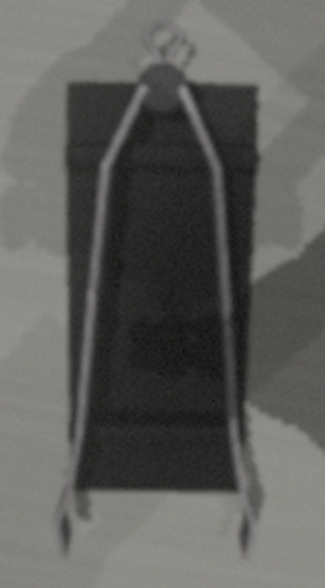

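```bash
python3 - <<'E'
from h import *
c=dict(np.load("wrist1.npz"))
H=fonz(c,320.2,90.2,.046)[:2];a=np.radians(11);e=np.array([np.cos(a),np.sin(a)]);n=np.array([-e[1],e[0]])
print(H)
for nm,(x,y),z in [("tipR",(65,555),.046),("tipR",(65,555),.02),("tipL",(246,555),.046),("tipL",(246,555),.02),("bar1",(160,148),.02),("bar1b",(160,165),.02),("bar2",(155,412),.02),("bar2b",(155,425),.02),("R",(91,290),.046),("L",(226,290),.046),("R",(85,350),.046),("L",(231,350),.046)]:
    p=fonz(c,255+x/2.5-.3,55+y/2.5-.3,z)[:2]-H;print(nm,z,(p@e).round(4),(p@n).round(4))
E
```

```text
[ 0.50243279 -0.24576873]
tipR 0.046 0.2185 -0.0494
tipR 0.02 0.2344 -0.0532
tipL 0.046 0.2188 0.0402
tipL 0.02 0.2347 0.0435
bar1 0.02 0.0257 -0.0017
bar1b 0.02 0.0335 -0.0017
bar2 0.02 0.1525 -0.0046
bar2b 0.02 0.1593 -0.0046
R 0.046 0.0861 -0.0318
L 0.046 0.0863 0.0267
R 0.046 0.1132 -0.0352
L 0.046 0.1135 0.0295
```

```bash
python3 -m pendant '[{"tx":-0.7,"ty":10,"tz":8,"spin":0.6,"fingers":85},{"tx":0,"ty":30,"tz":0,"spin":0,"fingers":85},{"tx":0,"ty":30,"tz":0,"spin":0,"fingers":85},{"tx":0,"ty":30,"tz":0,"spin":0,"fingers":85},{"tx":0,"ty":30,"tz":0,"spin":0,"fingers":85},{"tx":0,"ty":20,"tz":0,"spin":0,"fingers":85},{"tx":0,"ty":10,"tz":0,"spin":0,"fingers":85},{"tx":0,"ty":0,"tz":0,"spin":0,"fingers":85}]'
python3 - <<'E'
from h import *
from bench import vision
plan([.591,-.2305,.010],10.2)
for n in ("wrist",):
    c=vision.capture(n);cv2.imwrite(f"pics/{n}2.png",c["img"]);np.savez(f"{n}2.npz",**c)
E
```

```text
time: 3.53
ee_pos: [0.5893, -0.2263, 0.0687]
eef_rot: [-0.451, -0.543, 0.544, 0.454]
wrist_force: [-0.1, 0.2, -0.5]
opening: 0.996
t 3.5333 ee [ 0.5893 -0.2263  0.0687] open 0.996 F [-0.1  0.2 -0.5] q [-0.55  0.39  1.69  0.    1.06 -2.3 ]
axes x,y,z [[-0.181, 0.983, 0.004], [-0.005, 0.003, -1.0], [-0.983, -0.181, 0.004]] xyaw 100.5
delta tool mm (current axes) [-4.6 58.7 -1.2] yaw change world -0.25 => spin 0.25
delta tool mm (axes after spin) [-4.6 58.7 -1.2]
```

View pics/wrist2.png

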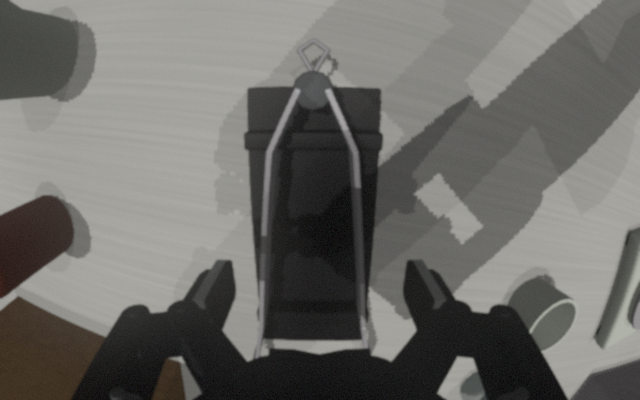

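```bash
python3 - <<'E'
from h import *
c=dict(np.load("wrist2.npz"))
print(c["origin"])
H=fonz(c,313.5,89.5,.046)[:2];a=np.radians(10.2);e=np.array([np.cos(a),np.sin(a)]);n=np.array([-e[1],e[0]])
print("H",H, "G",H+.09*e)
g=c["img"].astype(int).sum(2)/3
for v in (190,200,210,220,240,260):
    print(v,g[v,250:380].astype(int).tolist()) if v in(200,240) else 0
for l,r,v in [(268,358,200),(265,360,240),(264,364,300)]:
    L=fonz(c,r,v,.046)[:2]-H;Q=fonz(c,l,v,.046)[:2]-H
    print(v,(L@e).round(4),(L@n).round(4),(Q@n).round(4))
E
```

```text
[ 0.51124577 -0.24163836  0.21322538]
H [ 0.50185605 -0.24580747] G [ 0.59043366 -0.22986984]
200 [111, 85, 62, 57, 54, 55, 55, 54, 51, 51, 52, 55, 74, 102, 118, 121, 121, 113, 96, 74, 59, 62, 55, 47, 52, 45, 44, 37, 38, 33, 34, 32, 33, 30, 31, 33, 29, 30, 33, 37, 41, 35, 39, 41, 39, 39, 35, 32, 39, 38, 30, 36, 34, 37, 35, 38, 34, 32, 31, 35, 35, 33, 36, 32, 37, 33, 37, 33, 33, 32, 31, 33, 29, 30, 28, 31, 31, 31, 29, 29, 26, 19, 20, 21, 22, 19, 18, 23, 10, 20, 16, 15, 13, 17, 20, 17, 18, 22, 17, 20, 28, 28, 40, 48, 52, 56, 57, 60, 61, 62, 55, 41, 27, 25, 21, 24, 24, 24, 19, 22, 24, 19, 27, 15, 31, 42, 61, 71, 73, 72]
240 [153, 149, 136, 108, 77, 54, 48, 43, 42, 42, 51, 59, 62, 68, 67, 64, 63, 60, 60, 58, 55, 46, 36, 34, 36, 32, 32, 36, 34, 31, 30, 33, 30, 32, 35, 30, 33, 30, 29, 33, 27, 27, 30, 28, 27, 24, 27, 30, 21, 30, 20, 23, 27, 23, 26, 24, 20, 24, 25, 26, 22, 19, 22, 20, 25, 20, 18, 17, 21, 21, 15, 14, 16, 16, 18, 25, 15, 18, 8, 16, 13, 23, 17, 20, 16, 15, 19, 15, 13, 16, 16, 17, 17, 17, 18, 23, 9, 19, 20, 17, 15, 22, 24, 26, 40, 48, 52, 53, 59, 58, 63, 60, 52, 41, 25, 23, 27, 21, 22, 28, 22, 35, 49, 72, 83, 90, 90, 90, 93, 92]
200 0.0611 0.0253 -0.0259
240 0.086 0.0277 -0.029
300 0.1299 0.0331 -0.0329
```

```bash
python3 -m pendant '[{"tx":-4.5,"ty":0,"tz":-0.8,"spin":0.2,"fingers":85},{"tx":0,"ty":10,"tz":0,"spin":0,"fingers":85},{"tx":0,"ty":12,"tz":0,"spin":0,"fingers":85},{"tx":0,"ty":12,"tz":0,"spin":0,"fingers":85},{"tx":0,"ty":12,"tz":0,"spin":0,"fingers":85},{"tx":0,"ty":8,"tz":0,"spin":0,"fingers":85},{"tx":0,"ty":4,"tz":0,"spin":0,"fingers":85},{"tx":0,"ty":0,"tz":0,"spin":0,"fingers":85},{"tx":0,"ty":0,"tz":0,"spin":0,"fingers":85}]'
python3 - <<'E'
from h import *
from bench import vision
plan([.5905,-.2302,.010],10.1)
for n in ("wrist",):
    c=vision.capture(n);cv2.imwrite(f"pics/{n}3.png",c["img"]);np.savez(f"{n}3.npz",**c)
E
```

```text
time: 4.33
ee_pos: [0.5927, -0.2329, 0.013]
eef_rot: [-0.454, -0.542, 0.542, 0.454]
wrist_force: [0.5, -0.0, 0.4]
opening: 0.996
t 4.3333 ee [ 0.5927 -0.2329  0.013 ] open 0.996 F [ 0.5 -0.   0.4] q [-0.55  0.49  1.69  0.    0.97 -2.3 ]
axes x,y,z [[-0.177, 0.984, 0.0], [-0.0, 0.0, -1.0], [-0.984, -0.177, 0.0]] xyaw 100.2
delta tool mm (current axes) [3.  3.  1.7] yaw change world -0.07 => spin 0.07
delta tool mm (axes after spin) [3.  3.  1.7]
```

View pics/wrist3.png

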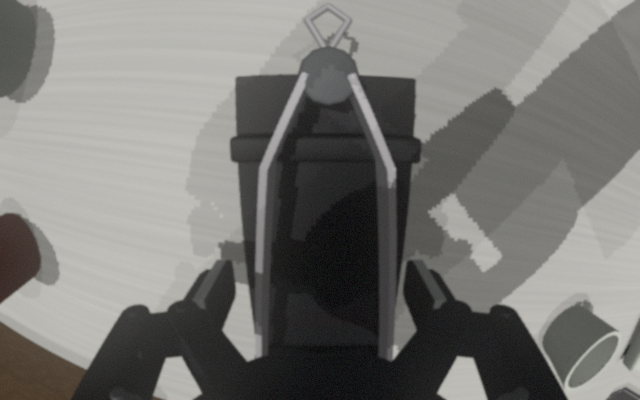

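```bash
python3 -m pendant '[{"tx":3,"ty":3,"tz":1.5,"spin":0,"fingers":85},{"tx":0,"ty":0,"tz":0,"spin":0,"fingers":75},{"tx":0,"ty":0,"tz":0,"spin":0,"fingers":68},{"tx":0,"ty":0,"tz":0,"spin":0,"fingers":63},{"tx":0,"ty":0,"tz":0,"spin":0,"fingers":60},{"tx":0,"ty":0,"tz":0,"spin":0,"fingers":58},{"tx":0,"ty":0,"tz":0,"spin":0,"fingers":57},{"tx":0,"ty":0,"tz":0,"spin":0,"fingers":57},{"tx":0,"ty":0,"tz":0,"spin":0,"fingers":57},{"tx":0,"ty":0,"tz":0,"spin":0,"fingers":57}]' 25
python3 - <<'E'
from h import *
from bench import vision
plan([.5905,-.2302,.010],10.1)
for n in ("wrist",):
    c=vision.capture(n);cv2.imwrite(f"pics/{n}4.png",c["img"]);np.savez(f"{n}4.npz",**c)
E
```

```text
time: 5.22
ee_pos: [0.5917, -0.2308, 0.0119]
eef_rot: [0.454, 0.543, -0.542, -0.453]
wrist_force: [-1.3, 0.2, 6.2]
opening: 0.669
t 5.2167 ee [ 0.5917 -0.2308  0.0119] open 0.669 F [-1.3  0.2  6.2] q [-0.55  0.48  1.69  0.    0.96 -2.3 ]
axes x,y,z [[-0.177, 0.984, -0.001], [0.002, -0.001, -1.0], [-0.984, -0.177, -0.002]] xyaw 100.2
delta tool mm (current axes) [0.8 1.8 1.1] yaw change world -0.08 => spin 0.08
delta tool mm (axes after spin) [0.8 1.8 1.1]
```

View pics/wrist4.png

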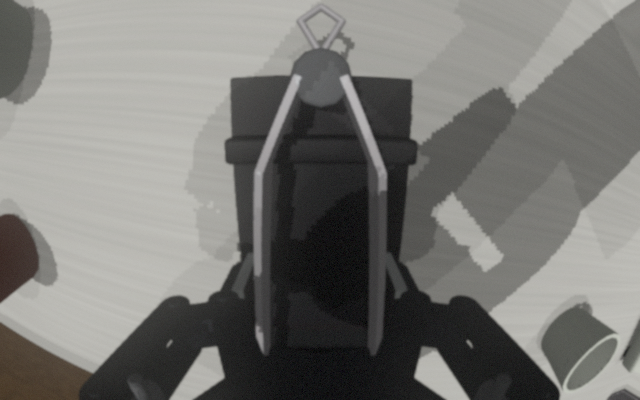

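The fingers are at 57 mm on the blades, with the hinge at (321,78). Lifting now.

```bash
python3 -m pendant '[{"tx":0,"ty":-3,"tz":0,"spin":0,"fingers":57},{"tx":0,"ty":-6,"tz":0,"spin":0,"fingers":57},{"tx":0,"ty":-10,"tz":0,"spin":0,"fingers":57},{"tx":0,"ty":-15,"tz":0,"spin":0,"fingers":57},{"tx":0,"ty":-15,"tz":0,"spin":0,"fingers":57},{"tx":0,"ty":-15,"tz":0,"spin":0,"fingers":57},{"tx":0,"ty":-15,"tz":0,"spin":0,"fingers":57},{"tx":0,"ty":-15,"tz":0,"spin":0,"fingers":57},{"tx":0,"ty":-15,"tz":0,"spin":0,"fingers":57},{"tx":0,"ty":-10,"tz":0,"spin":0,"fingers":57}]'
python3 -m pendant '[{"tx":0,"ty":-8,"tz":0,"spin":0,"fingers":57},{"tx":0,"ty":-3,"tz":0,"spin":0,"fingers":57},{"tx":0,"ty":0,"tz":0,"spin":0,"fingers":57},{"tx":0,"ty":0,"tz":0,"spin":0,"fingers":57}]'
python3 - <<'E'
from h import *
from bench import vision
plan([.5905,-.2302,.010],10.1)
for n in ("wrist","scene","top"):
    c=vision.capture(n);cv2.imwrite(f"pics/{n}5.png",c["img"]);np.savez(f"{n}5.npz",**c)
    if n!="wrist":cv2.imwrite(f"pics/{n}5c.png",cv2.resize(c["img"][130:290,180:440],None,fx=3,fy=3,interpolation=cv2.INTER_CUBIC))
E
```

```text
time: 6.1
ee_pos: [0.5917, -0.2308, 0.1328]
eef_rot: [0.455, 0.543, -0.542, -0.452]
wrist_force: [1.2, -0.2, -0.8]
opening: 0.666
time: 6.43
ee_pos: [0.5904, -0.23, 0.1398]
eef_rot: [-0.453, -0.542, 0.542, 0.454]
wrist_force: [0.1, 0.9, -1.8]
opening: 0.669
t 6.4333 ee [ 0.5904 -0.23    0.1398] open 0.669 F [ 0.1  0.9 -1.8] q [-0.55  0.3   1.67 -0.    1.18 -2.3 ]
axes x,y,z [[-0.177, 0.984, 0.001], [-0.001, 0.0, -1.0], [-0.984, -0.177, 0.001]] xyaw 100.2
delta tool mm (current axes) [ -0.3 129.8  -0.2] yaw change world -0.07 => spin 0.07
delta tool mm (axes after spin) [ -0.3 129.8  -0.2]
```

View pics/wrist5.png

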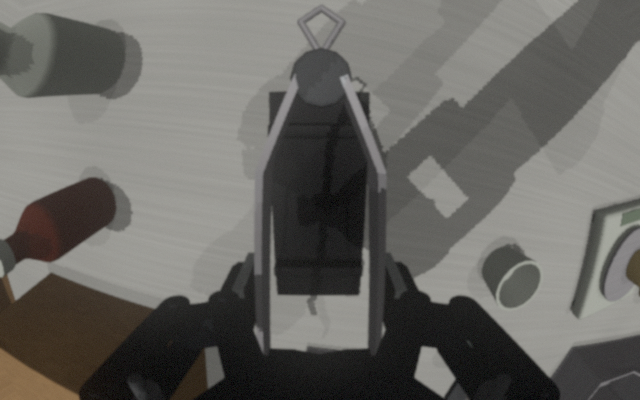

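View pics/scene5c.png

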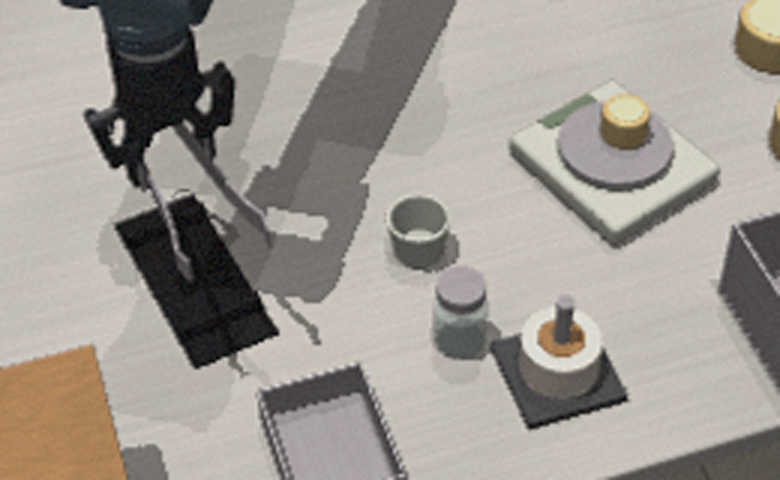

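View pics/top5c.png

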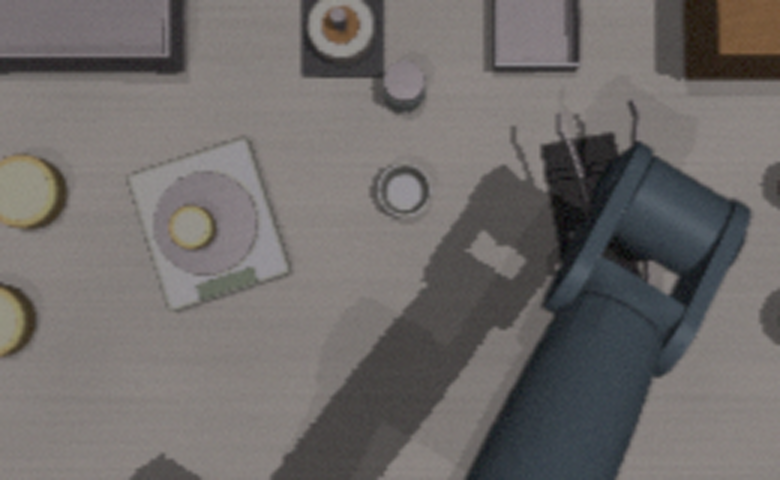

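```bash
python3 - <<'E'
from h import *
t=dict(np.load("top5.npz"));s=dict(np.load("scene5.npz"))
g=lambda x,y:(180+(x+.5)/3-.5,130+(y+.5)/3-.5)
a=np.radians(10.1);e=np.array([np.cos(a),np.sin(a)]);n=np.array([-e[1],e[0]]);T=np.array([.5904,-.23])
for p in [(512,130),(630,105)]:
    q=onz(t,*g(*p),.174)[:2]-T;print("tip top",(q@e).round(4),(q@n).round(4))
for p in [(187,278),(271,242)]:
    q=onz(s,*g(*p),.148)[:2]-T;print("tip scene",(q@e).round(4),(q@n).round(4))
# cheese top face by colour mask
for nm,c,(u0,v0,u1,v1) in [("top",t,(225,190,262,222)),("scene",s,(375,155,402,185))]:
    h=cv2.cvtColor(c["img"],cv2.COLOR_BGR2HSV)
    m=np.zeros(h.shape[:2],np.uint8);m[v0:v1,u0:u1]=((h[v0:v1,u0:u1,0]<40)&(h[v0:v1,u0:u1,0]>10)&(h[v0:v1,u0:u1,1]>55))*255
    m=cv2.morphologyEx(m,cv2.MORPH_CLOSE,np.ones((7,7)))
    cn=max(cv2.findContours(m,0,1)[0],key=cv2.contourArea);x,y,w,hh=cv2.boundingRect(cn);print(nm,(x,y,w,hh))
    M=cv2.moments(cn);cu,cv_=M["m10"]/M["m00"],M["m01"]/M["m00"];print(cu,cv_,onz(c,cu,cv_,.070 if nm=="top" else .063))
    ys,xs=np.where(m[y:y+hh//2]>0)
    print("depth pt",[(onz(c,cu,cv_,.081))])
    cv2.imwrite(f"pics/m_{nm}.png",cv2.resize(m[v0:v1,u0:u1],None,fx=8,fy=8,interpolation=0))
# point clouds
for nm,c,(u0,v0,u1,v1) in [("top",t,(225,190,262,222)),("scene",s,(375,155,402,185))]:
    K=c["intrinsics"];P=[]
    for v in range(v0,v1):
        for u in range(u0,u1):
            z=c["range_z"][v,u]
            if z>0:
                p=c["origin"]+ray(c,u,v)*z
                if p[2]>.068: P.append(p)
    P=np.array(P);print(nm,len(P),P.min(0).round(4),P.max(0).round(4),((P.min(0)+P.max(0))/2).round(4),np.median(P,0).round(4))
E
```

```text
tip top 0.1204 0.0944
tip top 0.1245 -0.0327
tip scene 0.1295 -0.04
tip scene 0.128 0.0425
top (236, 199, 16, 14)
243.5 205.4225806451613 [0.59488374 0.23876273 0.07      ]
depth pt [array([0.59441978, 0.23676838, 0.081     ])]
scene (380, 161, 17, 19)
388.06888888888886 170.0222222222222 [0.59818457 0.2395283  0.063     ]
depth pt [array([0.61405667, 0.23046083, 0.081     ])]
top 175 [0.5722 0.215  0.0694] [0.6201 0.2636 0.0892] [0.5961 0.2393 0.0793] [0.5959 0.2386 0.0804]
scene 185 [0.574  0.2125 0.0681] [0.6243 0.2616 0.0882] [0.5992 0.237  0.0781] [0.6033 0.2348 0.0791]
```

```bash
python3 -m pendant '[{"tx":5,"ty":0,"tz":0,"spin":0,"fingers":57},{"tx":15,"ty":0,"tz":1.5,"spin":0,"fingers":57},{"tx":25,"ty":0,"tz":1.5,"spin":0,"fingers":57},{"tx":28,"ty":0,"tz":1.5,"spin":0,"fingers":57},{"tx":28,"ty":0,"tz":1.5,"spin":0,"fingers":57},{"tx":28,"ty":0,"tz":1.5,"spin":0,"fingers":57},{"tx":28,"ty":0,"tz":1.5,"spin":0,"fingers":57},{"tx":28,"ty":0,"tz":1.5,"spin":0,"fingers":57},{"tx":28,"ty":0,"tz":1.5,"spin":0,"fingers":57},{"tx":28,"ty":0,"tz":1.5,"spin":0,"fingers":57}]'
python3 -m pendant '[{"tx":28,"ty":0,"tz":1.5,"spin":0,"fingers":57},{"tx":28,"ty":0,"tz":1.5,"spin":0,"fingers":57},{"tx":28,"ty":0,"tz":1.5,"spin":0,"fingers":57},{"tx":28,"ty":0,"tz":1.5,"spin":0,"fingers":57},{"tx":28,"ty":0,"tz":1.5,"spin":0,"fingers":57},{"tx":28,"ty":0,"tz":1.5,"spin":0,"fingers":57},{"tx":25,"ty":0,"tz":1.5,"spin":0,"fingers":57},{"tx":15,"ty":0,"tz":1.5,"spin":0,"fingers":57},{"tx":7,"ty":0,"tz":1,"spin":0,"fingers":57},{"tx":0,"ty":0,"tz":0,"spin":0,"fingers":57}]'
python3 -m pendant '[{"tx":0,"ty":0,"tz":0,"spin":0,"fingers":57},{"tx":0,"ty":0,"tz":0,"spin":0,"fingers":57},{"tx":0,"ty":0,"tz":0,"spin":0,"fingers":57}]'
python3 - <<'E'
from h import *
from bench import vision
plan([.4828,.2183,.0475],10.1)
for n in ("wrist","scene","top"):
    c=vision.capture(n);cv2.imwrite(f"pics/{n}6.png",c["img"]);np.savez(f"{n}6.npz",**c)
    if n=="scene":cv2.imwrite(f"pics/{n}6c.png",cv2.resize(c["img"][100:220,300:480],None,fx=4.4,fy=4.4,interpolation=cv2.INTER_CUBIC))
    if n=="top":cv2.imwrite(f"pics/{n}6c.png",cv2.resize(c["img"][150:270,180:340],None,fx=5,fy=5,interpolation=cv2.INTER_CUBIC))
E
```

```text
time: 7.42
ee_pos: [0.5335, 0.0069, 0.14]
eef_rot: [-0.453, -0.542, 0.542, 0.454]
wrist_force: [0.9, -0.7, -1.9]
opening: 0.67
time: 8.25
ee_pos: [0.4828, 0.2154, 0.14]
eef_rot: [-0.453, -0.543, 0.543, 0.453]
wrist_force: [-0.0, 0.6, -1.0]
opening: 0.668
time: 8.5
ee_pos: [0.4843, 0.2131, 0.1403]
eef_rot: [-0.454, -0.542, 0.542, 0.454]
wrist_force: [0.6, 0.1, -1.9]
opening: 0.669
t 8.5 ee [0.4843 0.2131 0.1403] open 0.669 F [ 0.6  0.1 -1.9] q [ 0.2   0.07  1.94 -0.    1.14 -1.55]
axes x,y,z [[-0.175, 0.985, -0.0], [0.0, -0.0, -1.0], [-0.985, -0.175, -0.0]] xyaw 100.1
delta tool mm (current axes) [ 5.4 92.8  0.6] yaw change world 0.0 => spin -0.0
delta tool mm (axes after spin) [ 5.4 92.8  0.6]
```

View pics/wrist6.png

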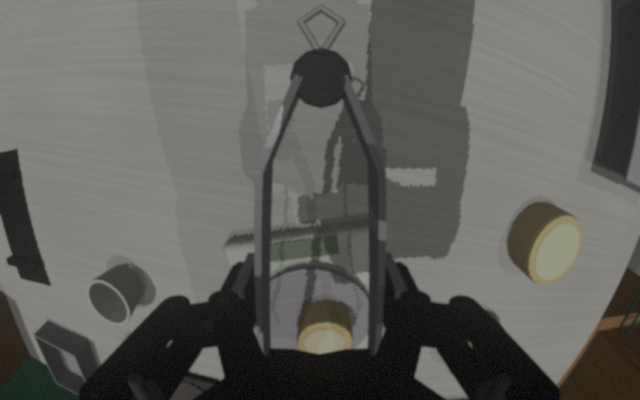

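View pics/scene6c.png

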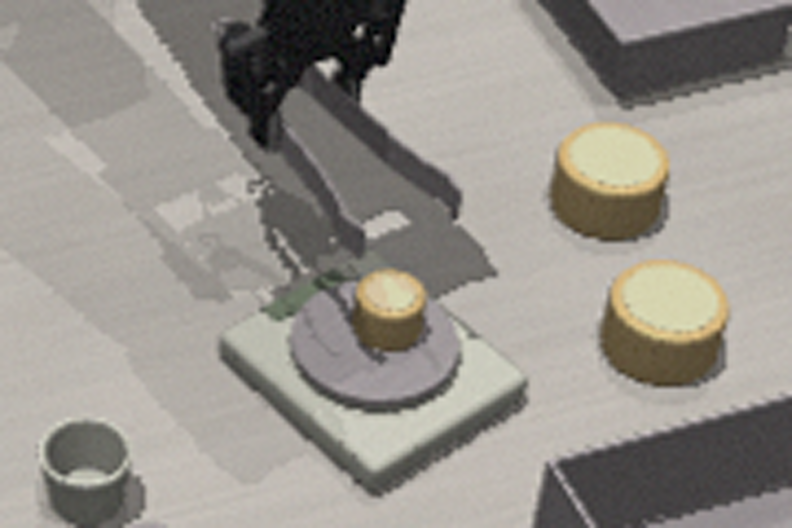

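View pics/top6c.png

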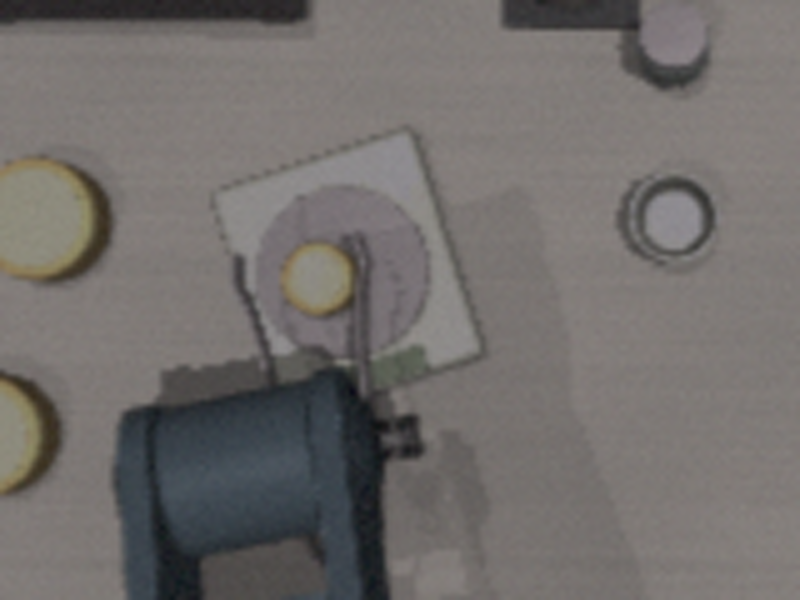

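In the top crop the left tip is at about (240,262) and the right tip at (352,237), straddling the cheese at (318,279). The scene crop shows the tongs level above the scale. Next I'll check the jaw offset.

```bash
python3 - <<'E'
from h import *
t=dict(np.load("top6.npz"));s=dict(np.load("scene6.npz"));w=dict(np.load("wrist6.npz"))
a=np.radians(10.1);e=np.array([np.cos(a),np.sin(a)]);n=np.array([-e[1],e[0]]);T=np.array([.4843,.2131])
f=lambda p,k,o:(o[0]+(p[0]+.5)/k-.5,o[1]+(p[1]+.5)/k-.5)
for p,z in [((238,257),.174),((352,236),.174),((362,236),.149),((318,279),.081)]:
    q=onz(t,*f(p,5,(180,150)),z)[:2]-T;print("top",p,(q@e).round(4),(q@n).round(4))
for p,z in [((361,250),.149),((457,216),.149),((390,290),.081),((456,190),.174),((361,226),.174)]:
    q=onz(s,*f(p,4.4,(300,100)),z)[:2]-T;print("scene",p,(q@e).round(4),(q@n).round(4))
# depth points of tongs in top image
P=[]
for v in range(190,235):
    for u in range(220,262):
        z=t["range_z"][v,u]
        if z>0:
            p=t["origin"]+ray(t,u,v)*z
            if .13<p[2]<.19:P.append([(p[:2]-T)@e,(p[:2]-T)@n,p[2]])
P=np.array(P);print(len(P))
for lo in np.arange(.06,.15,.015):
    Q=P[(P[:,0]>=lo)&(P[:,0]<lo+.015)]
    if len(Q):print(lo.round(3),len(Q),[ (Q[k][:,1].mean().round(4),Q[k][:,2].max().round(4)) for k in (Q[:,1]>0,Q[:,1]<0) if k.any()])
E
```

```text
top (238, 257) 0.1285 0.036
top (352, 236) 0.1289 -0.0365
top (362, 236) 0.13 -0.0391
top (318, 279) 0.1128 0.005
scene (361, 250) 0.1277 -0.0344
scene (457, 216) 0.1317 0.0412
scene (390, 290) 0.1148 0.0059
scene (456, 190) 0.1311 0.0371
scene (361, 226) 0.1294 -0.0382
147
0.06 22 [(np.float64(0.0322), np.float64(0.175)), (np.float64(-0.0306), np.float64(0.1761))]
0.075 20 [(np.float64(0.0344), np.float64(0.178)), (np.float64(-0.0324), np.float64(0.1736))]
0.09 25 [(np.float64(0.0372), np.float64(0.1771)), (np.float64(-0.0361), np.float64(0.1765))]
0.105 22 [(np.float64(0.0412), np.float64(0.1775)), (np.float64(-0.0401), np.float64(0.1768))]
0.12 20 [(np.float64(0.04), np.float64(0.1753)), (np.float64(-0.0389), np.float64(0.1779))]
```

```bash
python3 -m pendant '[{"tx":4.8,"ty":0,"tz":-1,"spin":0,"fingers":57},{"tx":0,"ty":8,"tz":0,"spin":0,"fingers":57},{"tx":0,"ty":12,"tz":0,"spin":0,"fingers":57},{"tx":0,"ty":12,"tz":0,"spin":0,"fingers":57},{"tx":0,"ty":12,"tz":0,"spin":0,"fingers":57},{"tx":0,"ty":8,"tz":0,"spin":0,"fingers":57},{"tx":0,"ty":2,"tz":0,"spin":0,"fingers":57},{"tx":0,"ty":0,"tz":0,"spin":0,"fingers":57},{"tx":0,"ty":0,"tz":0,"spin":0,"fingers":57},{"tx":0,"ty":0,"tz":0,"spin":0,"fingers":57}]'
python3 - <<'E'
from h import *
from bench import vision
plan([.4835,.2185,.0475],10.1)
for n in ("scene","top"):
    c=vision.capture(n);cv2.imwrite(f"pics/{n}7.png",c["img"]);np.savez(f"{n}7.npz",**c)
    if n=="scene":cv2.imwrite(f"pics/{n}7c.png",cv2.resize(c["img"][130:220,330:450],None,fx=6,fy=6,interpolation=cv2.INTER_CUBIC))
    if n=="top":cv2.imwrite(f"pics/{n}7c.png",cv2.resize(c["img"][170:250,200:300],None,fx=7,fy=7,interpolation=cv2.INTER_CUBIC))
E
```

```text
time: 9.48
ee_pos: [0.4848, 0.219, 0.087]
eef_rot: [0.454, 0.543, -0.542, -0.453]
wrist_force: [0.6, 0.5, -1.0]
opening: 0.667
t 9.4833 ee [0.4848 0.219  0.087 ] open 0.667 F [ 0.6  0.5 -1. ] q [ 0.21  0.15  1.95  0.    1.03 -1.54]
axes x,y,z [[-0.177, 0.984, 0.0], [0.001, 0.0, -1.0], [-0.984, -0.177, -0.001]] xyaw 100.2
delta tool mm (current axes) [-0.2 39.5  1.5] yaw change world -0.07 => spin 0.07
delta tool mm (axes after spin) [-0.2 39.5  1.5]
```

View pics/scene7c.png

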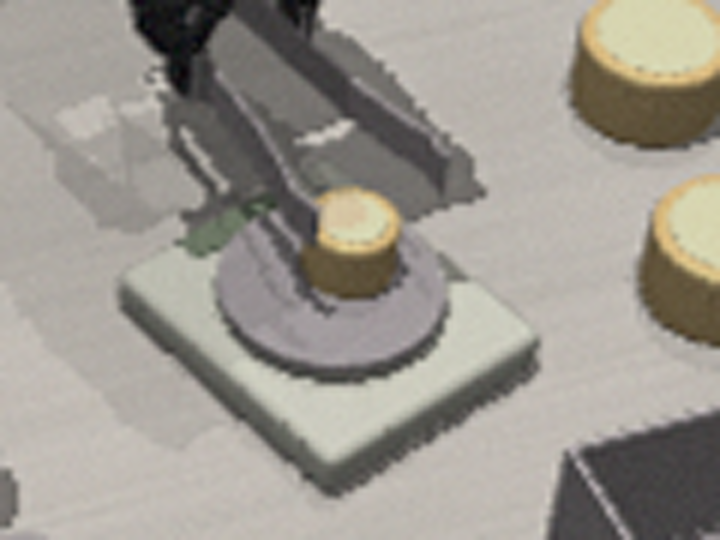

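View pics/top7c.png

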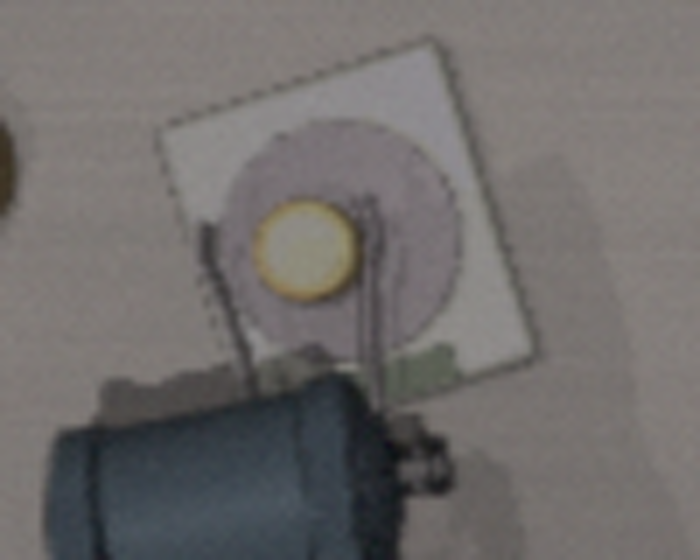

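```bash
cat > meas.py <<'E'
import sys
from h import *
t=dict(np.load(sys.argv[1]));zlo,zhi=map(float,sys.argv[2:4]);o=telemetry.get_obs();T=o["ee_pos"][:2]
a=np.radians(10.1);e=np.array([np.cos(a),np.sin(a)]);n=np.array([-e[1],e[0]])
P=[]
for v in range(185,240):
    for u in range(215,270):
        z=t["range_z"][v,u]
        if z>0:
            p=t["origin"]+ray(t,u,v)*z;P.append([(p[:2]-T)@e,(p[:2]-T)@n,p[2]])
P=np.array(P);C=P[(P[:,2]>.072)&(P[:,2]<min(.09,zlo+.03))&(abs(P[:,1]-.002)<.03)&(P[:,0]>.08)&(P[:,0]<.15)]
print("cheese",len(C),(C.min(0)+C.max(0))/2,np.median(C,0))
P=P[(P[:,2]>zlo)&(P[:,2]<zhi)]
for lo in np.arange(.06,.15,.01):
    Q=P[(P[:,0]>=lo)&(P[:,0]<lo+.01)]
    if len(Q):print(lo.round(3),len(Q),[(Q[k][:,1].min().round(4),Q[k][:,1].mean().round(4),Q[k][:,1].max().round(4),Q[k][:,2].max().round(4)) for k in (Q[:,1]>0,Q[:,1]<0) if k.any()])
E
python3 meas.py top7.npz .1 .14
```

```text
cheese 171 [0.11253468 0.0004477  0.08029992] [ 0.11275081 -0.00014627  0.08036844]
0.06 12 [(np.float64(0.031), np.float64(0.0318), np.float64(0.0338), np.float64(0.1269)), (np.float64(-0.0319), np.float64(-0.0302), np.float64(-0.0289), np.float64(0.1223))]
0.07 13 [(np.float64(0.0318), np.float64(0.0333), np.float64(0.0354), np.float64(0.1223)), (np.float64(-0.0328), np.float64(-0.032), np.float64(-0.0309), np.float64(0.1252))]
0.08 12 [(np.float64(0.0333), np.float64(0.0354), np.float64(0.037), np.float64(0.1206)), (np.float64(-0.0346), np.float64(-0.0334), np.float64(-0.0323), np.float64(0.1216))]
0.09 12 [(np.float64(0.0357), np.float64(0.0367), np.float64(0.0384), np.float64(0.1235)), (np.float64(-0.0368), np.float64(-0.0353), np.float64(-0.034), np.float64(0.1254))]
0.1 14 [(np.float64(0.0382), np.float64(0.0397), np.float64(0.0418), np.float64(0.1265)), (np.float64(-0.0404), np.float64(-0.0384), np.float64(-0.0361), np.float64(0.1243))]
0.11 12 [(np.float64(0.0406), np.float64(0.0416), np.float64(0.0427), np.float64(0.1218)), (np.float64(-0.0419), np.float64(-0.0405), np.float64(-0.0391), np.float64(0.1258))]
0.12 11 [(np.float64(0.0381), np.float64(0.0396), np.float64(0.0407), np.float64(0.124)), (np.float64(-0.0405), np.float64(-0.0392), np.float64(-0.0372), np.float64(0.1255))]
0.13 2 [(np.float64(0.0386), np.float64(0.0386), np.float64(0.0386), np.float64(0.1225)), (np.float64(-0.0373), np.float64(-0.0373), np.float64(-0.0373), np.float64(0.1207))]
```

Cheese and jaw hollows are aligned within about 1 mm. Lowering, then checking.

```bash
python3 -m pendant '[{"tx":0,"ty":5,"tz":0,"spin":0,"fingers":57},{"tx":0,"ty":7,"tz":0,"spin":0,"fingers":57},{"tx":0,"ty":7,"tz":0,"spin":0,"fingers":57},{"tx":0,"ty":7,"tz":0,"spin":0,"fingers":57},{"tx":0,"ty":7,"tz":0,"spin":0,"fingers":57},{"tx":0,"ty":5,"tz":0,"spin":0,"fingers":57},{"tx":0,"ty":2,"tz":0,"spin":0,"fingers":57},{"tx":0,"ty":0,"tz":0,"spin":0,"fingers":57},{"tx":0,"ty":0,"tz":0,"spin":0,"fingers":57},{"tx":0,"ty":0,"tz":0,"spin":0,"fingers":57}]'
python3 - <<'E'
from h import *
from bench import vision
plan([.4835,.2185,.0475],10.1)
for n in ("scene","top"):
    c=vision.capture(n);np.savez(f"{n}8.npz",**c)
    if n=="scene":cv2.imwrite(f"pics/{n}8c.png",cv2.resize(c["img"][130:220,330:450],None,fx=6,fy=6,interpolation=cv2.INTER_CUBIC))
E
python3 meas.py top8.npz .06 .095
```

```text
time: 10.42
ee_pos: [0.4846, 0.2189, 0.0467]
eef_rot: [0.454, 0.543, -0.542, -0.454]
wrist_force: [0.2, 0.4, -2.7]
opening: 0.669
t 10.4167 ee [0.4846 0.2189 0.0467] open 0.669 F [ 0.2  0.4 -2.7] q [ 0.21  0.22  1.96 -0.    0.96 -1.54]
axes x,y,z [[-0.177, 0.984, 0.0], [0.001, 0.0, -1.0], [-0.984, -0.177, -0.001]] xyaw 100.2
delta tool mm (current axes) [-0.2 -0.8  1.1] yaw change world -0.07 => spin 0.07
delta tool mm (axes after spin) [-0.2 -0.8  1.1]
cheese 171 [0.11271094 0.0006126  0.08046509] [ 0.11255605 -0.00014288  0.08044626]
0.06 10 [(np.float64(0.0302), np.float64(0.0322), np.float64(0.0355), np.float64(0.0869)), (np.float64(-0.0317), np.float64(-0.0308), np.float64(-0.03), np.float64(0.0883))]
0.07 14 [(np.float64(0.0323), np.float64(0.0338), np.float64(0.0369), np.float64(0.0828)), (np.float64(-0.0336), np.float64(-0.032), np.float64(-0.0299), np.float64(0.0838))]
0.08 16 [(np.float64(0.0013), np.float64(0.0281), np.float64(0.0371), np.float64(0.0851)), (np.float64(-0.0356), np.float64(-0.0254), np.float64(-0.0033), np.float64(0.0852))]
0.09 47 [(np.float64(0.002), np.float64(0.0178), np.float64(0.0392), np.float64(0.0841)), (np.float64(-0.0377), np.float64(-0.0165), np.float64(-0.0003), np.float64(0.086))]
0.1 53 [(np.float64(0.0005), np.float64(0.0153), np.float64(0.0407), np.float64(0.0883)), (np.float64(-0.0408), np.float64(-0.0174), np.float64(-0.0014), np.float64(0.0862))]
0.11 54 [(np.float64(0.0002), np.float64(0.0208), np.float64(0.0446), np.float64(0.0883)), (np.float64(-0.0417), np.float64(-0.0169), np.float64(-0.0009), np.float64(0.0865))]
0.12 52 [(np.float64(0.0008), np.float64(0.0187), np.float64(0.0431), np.float64(0.0856)), (np.float64(-0.0406), np.float64(-0.0172), np.float64(-0.0022), np.float64(0.0848))]
0.13 21 [(np.float64(0.0027), np.float64(0.0179), np.float64(0.0412), np.float64(0.0845)), (np.float64(-0.0385), np.float64(-0.0112), np.float64(-0.0001), np.float64(0.0829))]
```

View pics/scene8c.png

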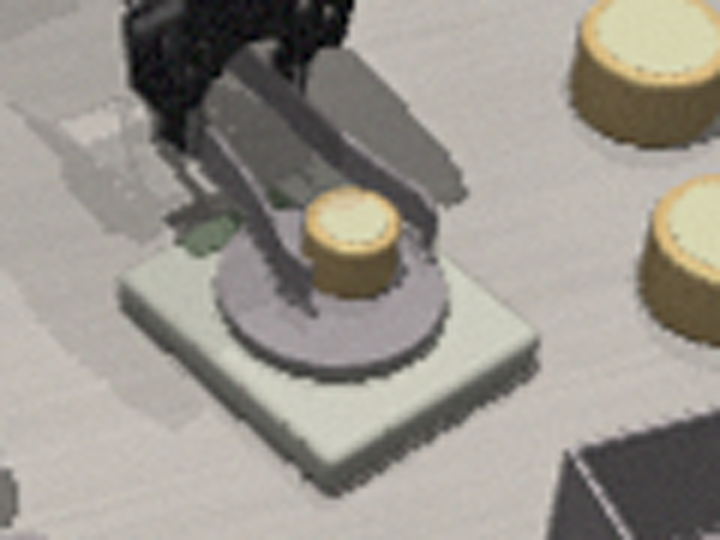

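The jaws straddle the cheese with no contact. Now squeezing slowly to 25 N.

```bash
python3 -m pendant '[{"tx":0,"ty":0,"tz":0,"spin":0,"fingers":54},{"tx":0,"ty":0,"tz":0,"spin":0,"fingers":51},{"tx":0,"ty":0,"tz":0,"spin":0,"fingers":48},{"tx":0,"ty":0,"tz":0,"spin":0,"fingers":46},{"tx":0,"ty":0,"tz":0,"spin":0,"fingers":44},{"tx":0,"ty":0,"tz":0,"spin":0,"fingers":42},{"tx":0,"ty":0,"tz":0,"spin":0,"fingers":38},{"tx":0,"ty":0,"tz":0,"spin":0,"fingers":34},{"tx":0,"ty":0,"tz":0,"spin":0,"fingers":34},{"tx":0,"ty":0,"tz":0,"spin":0,"fingers":34}]' 25
python3 - <<'E'
from h import *
from bench import vision
plan([.4835,.2185,.0475],10.1)
for n in ("scene","top"):
    c=vision.capture(n);np.savez(f"{n}9.npz",**c)
    if n=="scene":cv2.imwrite(f"pics/{n}9c.png",cv2.resize(c["img"][130:220,330:450],None,fx=6,fy=6,interpolation=cv2.INTER_CUBIC))
E
python3 meas.py top9.npz .06 .095
```

```text
time: 11.35
ee_pos: [0.4843, 0.2188, 0.0464]
eef_rot: [0.454, 0.542, -0.542, -0.454]
wrist_force: [-0.7, -0.7, -0.6]
opening: 0.498
t 11.35 ee [0.4843 0.2188 0.0464] open 0.498 F [-0.7 -0.7 -0.6] q [ 0.21  0.22  1.96 -0.    0.96 -1.54]
axes x,y,z [[-0.177, 0.984, -0.0], [0.0, -0.0, -1.0], [-0.984, -0.177, -0.0]] xyaw 100.2
delta tool mm (current axes) [-0.2 -1.1  0.8] yaw change world -0.07 => spin 0.07
delta tool mm (axes after spin) [-0.2 -1.1  0.8]
cheese 205 [0.10890565 0.00075847 0.08003113] [0.11121145 0.0010372  0.07968729]
0.06 12 [(np.float64(0.0201), np.float64(0.0213), np.float64(0.0219), np.float64(0.0818)), (np.float64(-0.0201), np.float64(-0.0192), np.float64(-0.0185), np.float64(0.0794))]
0.07 10 [(np.float64(0.0208), np.float64(0.022), np.float64(0.024), np.float64(0.0792)), (np.float64(-0.0217), np.float64(-0.021), np.float64(-0.02), np.float64(0.0806))]
0.08 15 [(np.float64(0.001), np.float64(0.0177), np.float64(0.0251), np.float64(0.0854)), (np.float64(-0.0219), np.float64(-0.0154), np.float64(-0.0021), np.float64(0.0766))]
0.09 44 [(np.float64(0.0028), np.float64(0.0144), np.float64(0.0249), np.float64(0.0878)), (np.float64(-0.0246), np.float64(-0.0119), np.float64(-0.0), np.float64(0.0834))]
0.1 49 [(np.float64(0.0011), np.float64(0.014), np.float64(0.028), np.float64(0.085)), (np.float64(-0.0259), np.float64(-0.014), np.float64(-0.0018), np.float64(0.0846))]
0.11 51 [(np.float64(0.0006), np.float64(0.0144), np.float64(0.0284), np.float64(0.0843)), (np.float64(-0.0276), np.float64(-0.0156), np.float64(-0.0018), np.float64(0.0866))]
0.12 48 [(np.float64(0.0007), np.float64(0.0136), np.float64(0.0269), np.float64(0.0842)), (np.float64(-0.0245), np.float64(-0.013), np.float64(-0.001), np.float64(0.0859))]
0.13 17 [(np.float64(0.0), np.float64(0.0088), np.float64(0.0252), np.float64(0.0862)), (np.float64(-0.0125), np.float64(-0.006), np.float64(-0.0002), np.float64(0.0843))]
```

View pics/scene9c.png

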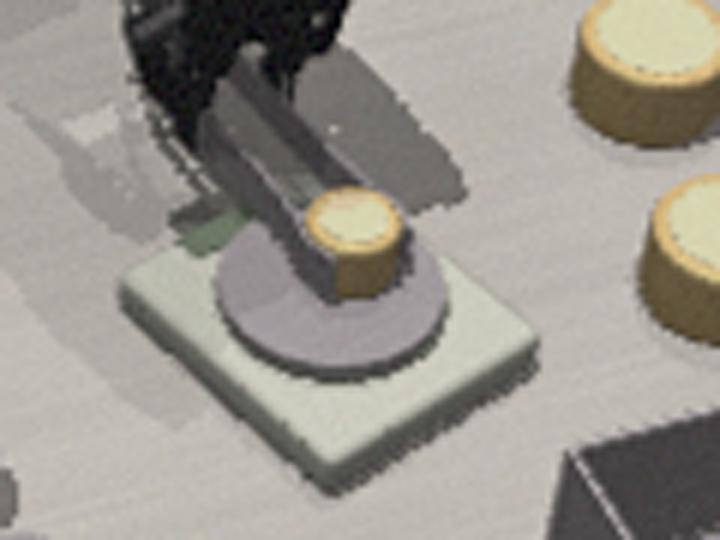

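Opening is 42.5 mm, so the jaws have closed on the cheese. Lifting straight up.

```bash
python3 -m pendant '[{"tx":0,"ty":-2,"tz":0,"spin":0,"fingers":34},{"tx":0,"ty":-4,"tz":0,"spin":0,"fingers":34},{"tx":0,"ty":-6,"tz":0,"spin":0,"fingers":34},{"tx":0,"ty":-8,"tz":0,"spin":0,"fingers":34},{"tx":0,"ty":-8,"tz":0,"spin":0,"fingers":34},{"tx":0,"ty":-8,"tz":0,"spin":0,"fingers":34},{"tx":0,"ty":-8,"tz":0,"spin":0,"fingers":34},{"tx":0,"ty":-8,"tz":0,"spin":0,"fingers":34},{"tx":0,"ty":-8,"tz":0,"spin":0,"fingers":34},{"tx":0,"ty":-8,"tz":0,"spin":0,"fingers":34}]'
python3 -m pendant '[{"tx":0,"ty":-8,"tz":0,"spin":0,"fingers":34},{"tx":0,"ty":-8,"tz":0,"spin":0,"fingers":34},{"tx":0,"ty":-7,"tz":0,"spin":0,"fingers":34},{"tx":0,"ty":-5,"tz":0,"spin":0,"fingers":34},{"tx":0,"ty":-3,"tz":0,"spin":0,"fingers":34},{"tx":0,"ty":-1,"tz":0,"spin":0,"fingers":34},{"tx":0,"ty":0,"tz":0,"spin":0,"fingers":34},{"tx":0,"ty":0,"tz":0,"spin":0,"fingers":34},{"tx":0,"ty":0,"tz":0,"spin":0,"fingers":34},{"tx":0,"ty":0,"tz":0,"spin":0,"fingers":34}]'
python3 -m pendant '[{"tx":0,"ty":0,"tz":0,"spin":0,"fingers":34},{"tx":0,"ty":0,"tz":0,"spin":0,"fingers":34},{"tx":0,"ty":0,"tz":0,"spin":0,"fingers":34},{"tx":0,"ty":0,"tz":0,"spin":0,"fingers":34}]'
python3 - <<'E'
from h import *
from bench import vision
for n in ("scene","top","wrist"):
    c=vision.capture(n);np.savez(f"{n}10.npz",**c);cv2.imwrite(f"pics/{n}10.png",c["img"])
    if n=="scene":cv2.imwrite(f"pics/{n}10c.png",cv2.resize(c["img"][100:220,300:480],None,fx=4.4,fy=4.4,interpolation=cv2.INTER_CUBIC))
    if n!="wrist":
        r=(range(110,185),range(350,420)) if n=="scene" else (range(180,240),range(215,275))
        P=np.array([c["origin"]+ray(c,u,v)*c["range_z"][v,u] for v in r[0] for u in r[1] if c["range_z"][v,u]>0 and .1<=c["img"][v,u].min()])
        B=np.array([c["img"][v,u] for v in r[0] for u in r[1] if c["range_z"][v,u]>0 and .1<=c["img"][v,u].min()]).astype(int)
        k=(B[:,2]-B[:,0]>25)&(np.hypot(P[:,0]-.597,P[:,1]-.2385)<.05);Q=P[k];print(n,k.sum(),np.percentile(Q,2,axis=0).round(4),np.percentile(Q,98,axis=0).round(4))
plan([.4835,.2185,.14],10.1)
E
```

```text
time: 12.28
ee_pos: [0.4843, 0.2188, 0.1152]
eef_rot: [0.454, 0.542, -0.542, -0.454]
wrist_force: [0.7, 0.7, -2.5]
opening: 0.499
time: 13.12
ee_pos: [0.4839, 0.2188, 0.1458]
eef_rot: [-0.453, -0.542, 0.543, 0.454]
wrist_force: [0.5, 0.7, -2.9]
opening: 0.497
time: 13.45
ee_pos: [0.4842, 0.2188, 0.1462]
eef_rot: [-0.454, -0.542, 0.542, 0.454]
wrist_force: [-0.7, -0.1, -2.1]
opening: 0.499
scene 229 [0.5773 0.217  0.1491] [0.6243 0.262  0.1844]
top 95 [0.5728 0.2174 0.1722] [0.6167 0.2612 0.185 ]
t 13.6 ee [0.4842 0.2189 0.1463] open 0.499 F [-0.8  0.3 -1.5] q [ 0.21  0.06  1.93  0.    1.15 -1.54]
axes x,y,z [[-0.177, 0.984, 0.0], [0.0, 0.0, -1.0], [-0.984, -0.177, -0.0]] xyaw 100.2
delta tool mm (current axes) [-0.2  6.3  0.8] yaw change world -0.07 => spin 0.07
delta tool mm (axes after spin) [-0.2  6.3  0.8]
```

View pics/scene10c.png

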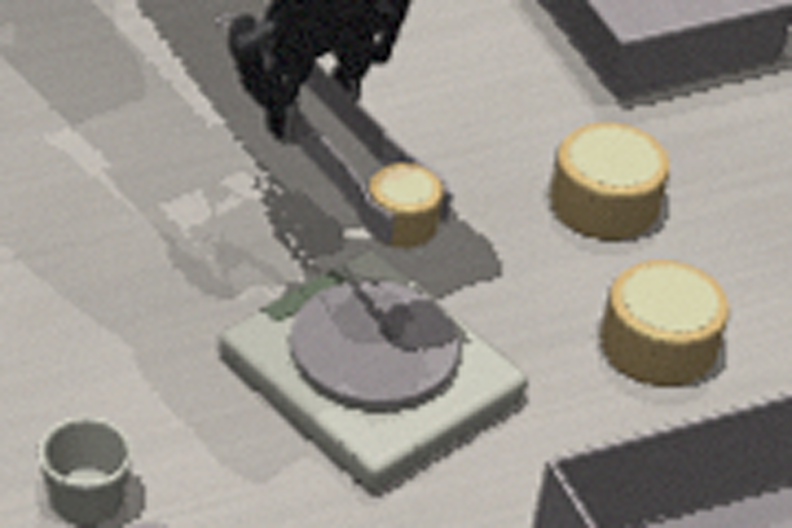

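View pics/top10.png

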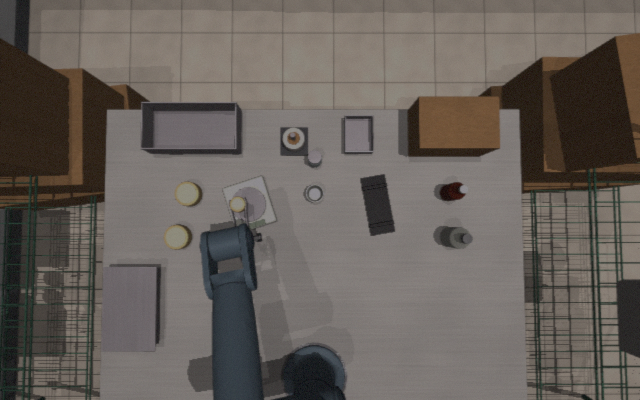

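The cheese is level in the jaws, with its underside at about 0.145 m. It is still above the scale, and the bystanders stand where they were. Handing in.

```bash
python3 -c "
from bench import sign_off
print(sign_off())"
```

```text
the job is handed in; nothing more can be done
None
```

I took the tongs off their rest held open at 57 mm, lowered them around the cheese and closed them at 25 N. I then lifted the cheese 100 mm straight up and handed the job in at about 13.6 s; `sign_off()` gave no verdict.

**Last checks, just before handing in:**
- **Grip:** the opening held steady at about 42.6 mm, against the 43 mm expected on the cheese. The jaw forces themselves can't be read, so this is the evidence that both jaws bear on it.
- **Cheese:** the top of the cheese was at about 0.184 m, which puts its underside at about 0.145 m. It was level and within about 15 mm sideways of the scale's centre.
- **Arm:** the tool position stayed within 0.5 mm over the last readings.
- **Surroundings:** by eye in the pictures, the scale was clear and the bystanders had not moved.

**What went wrong on the way:**
- My first move command was refused because every row needs all five values; nothing moved.
- One tool reading, taken while the arm was still settling, was about 4 mm off sideways. I corrected it before gripping the tongs.

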